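# Swap the odd pull tab in a dent-repair kit

## Robot

A 7-joint arm with a two-finger parallel gripper is mounted at the origin on the work surface. World frame = base frame: x ahead of the robot, y to its left, z up, the work surface at z = 0. Lengths are in m, angles in rad, forces in N, time in s.
With the tool pointing down it reaches from about 0.35 to 0.9 m from the base axis. Payload 8.1 kg.
Tool frame: the origin (TCP) lies at the centre of the arm's flange, where the gripper is bolted on; the fingertips stand 178 mm ahead of it and the grasp point (between the pads) lies 159 mm ahead of it; x points along the fingers, z is the direction in which the jaws open and shut, and the axes are right-handed (so a half turn about x gives the same grasp; the last joint's range is limited). The gripper opens to 92 mm and grips with 3 to 60 N. Pads are 19 mm wide; open, the fingers measure 130 mm over their backs; the gripper's body (75 mm by 190 mm) begins 47 mm behind the grasp point.
Start: joints at [-1.282, 0.434, 0.025, 1.573, -0.012, 1.134, -0.075], TCP at [0.239, 0.578, 0.405] pointing down, gripper open.
Joint ranges: [-2.62, 2.62], [-0.44, 2.09], [-1.27, 1.32], [0.08, 2.57], [-1.32, 4.46], [0.12, 2], [-2.74, 2.74]. Speed limits (rad/s): [2.22, 2.22, 3.01, 3.01, 3.14, 3.14, 3.14].

## Interface

Orientations are given as a rotation vector (axis times angle).
In Python, from cell import arm, get_image, search_frame, pinpoint gives the robot as it stands.
- The arm moves only by the tool arm_command, never from a script. Its argument "motion" is a list of rows, each a list of 7 numbers: the finger opening in mm, from 0 to 91.8, then the shift along the tool's x, y, z in mm, then the turn, a rotation vector about the tool's x, y, z in degrees. In form: [[fingers, x, y, z, ax, ay, az], ...]. A call has 1 to 5 rows; each row shifts and turns the commanded pose from where the row before left it, along the tool's axes as they then stand; what a row does not reach is not made up. A row lasts 1/8 s, in which the tool goes at most 62.5 mm and 10.7 degrees, less where a joint would pass 70% of its speed; a pose out of reach is approached as far as the arm can. A call with a gripper value outside its range is refused whole. The fingers move at their own pace and stop on an object; "newtons" is the grip in N (left out, the last holds). Time passes only in rows, so rows that do not move let the fingers close. It gives the time, the measured TCP pose, the force and the opening at its end, in the units of the state.
- arm.observe(): the state, without advancing time (a new reading comes with each control period).
- get_image(name): name is "scene" or "top"; returns a dict with "frame" (480x640x3 uint8, red, green, blue), "range_z" (480x640 float32, m along the optical axis (not along the pixel's ray), 0 where there is no reading), "K" (3x3 intrinsics, pixels), "origin" and "rotation" of the camera in the world. Camera axes: x right, y down, z forward; pixel columns grow to the right and rows downward; lengths in m; the calibration is good to about 2 mm. A picture is of the moment at which its call begins.
- arm.sign_off(): hands the job in, once; it reports no verdict.
Trained networks look in the newest picture that a camera, given by its name, has taken for a name from the list of things; names that differ only in an ending like _2 or _b are one class to them, and where a whole thing is asked for, a point or a joint stands for the part that bears it (a point fixed in the world has none). Each returns a list of dicts, best first, with "p" (0 to 1); they miss things now and then, are a little off and sometimes report something else, mostly with a low value. They report only what shows in the picture. A call takes as long as a camera call. They do not tell look-alikes from the thing itself.
- search_frame(camera, target): "point" ([x, y, z] in m, in world coordinates, good to about 4 mm: the middle of the surface that is visible of it).
- pinpoint(camera, target): "point" ([x, y, z] in m, in world coordinates, good to about 4 mm: a listed point, or the origin of a listed thing).
The state is a dict: "clock": time; "joints": joint angles; "dq": joint speeds; "joint_efforts": joint torques, N m; "position": TCP position; "ee_rot": TCP orientation; "force": force on the tool from outside, world axes, zero at the start; "ft_torque": the same for the moment, N m; "width": opening from 0.0 (shut) to 1.0 (fully open).
Only numpy, scipy, OpenCV 4.12 (cv2) and the standard library are available. Lean on these libraries where they do the work, as an engineer would, in place of code of your own. Each camera call takes 0.05 s, during which the arm holds its last target. There are 200 camera calls.

## Task

The three dent-pulling tabs in the black kit tray should all be alike, but one has the wrong foot. Take that one out and stand it in the empty square steel returns tray, then take the matching tab from the wooden stock tray and stand it in the pocket that has come free in the kit. Leave all the other tabs standing where they are.

Things in the scene. Friction and masses are not known exactly. Their poses are not given: they have to be found in the camera images.
- odd_mid (a point): The wrong tab, in one of the kit's pockets at the start: a white plastic dent-pulling tab, 72 mm tall, 28 to 56 g: a foot 8 mm thick below a plain upright round stem 14 mm in diameter. Its foot is an oblong bar of 50 by 20 mm. The point is on the stem's axis, half-way up (36 mm above the underside); z points up along the stem.
- spare_mid (a point): The right tab, in one of the stock tray's pockets at the start: a white plastic dent-pulling tab, 72 mm tall, 28 to 56 g: a foot 8 mm thick below a plain upright round stem 14 mm in diameter. Its foot is a round disc 40 mm in diameter, like the two others in the kit. The point is on the stem's axis, half-way up (36 mm above the underside); z points up along the stem.
- kit: The kit: fixed black plastic tray, 190 mm (its x) by 66 mm (its y), flat carrying loop 28 mm further at its +x end. Origin at the centre of its underside, on the bench. Three open pockets in a row along its x, 58 by 58 mm inside, centred at x = -62, 0, +62 mm; floor 4 mm thick, walls 4 mm thick with tops 12 mm above the bench. One tab near the centre of each pocket at the start.
- stock: The stock: a fixed brown wooden tray of the same size, pockets and origin as the kit, without the loop. One tab near the centre of each pocket at the start.
- returns: The returns tray: a square open steel tray 100 by 100 mm, fixed and empty, between kit and stock. Origin at the centre of its underside, on the bench; sides along its x and y; floor 4 mm thick, walls 4 mm thick and 12 mm high.
- good_a_mid (a point): One of the two right tabs in the kit, to be left: a white plastic dent-pulling tab, 72 mm tall, 28 to 56 g: a foot 8 mm thick below a plain upright round stem 14 mm in diameter. Its foot is a disc 40 mm in diameter. The point is on the stem's axis, half-way up (36 mm above the underside); z points up along the stem.
- good_b_mid (a point): The other right tab in the kit, to be left; same as the first. The point is on the stem's axis, half-way up (36 mm above the underside); z points up along the stem.
- small_mid (a point): A tab in the stock tray that does not match, to be left: a white plastic dent-pulling tab, 72 mm tall, 28 to 56 g: a foot 8 mm thick below a plain upright round stem 14 mm in diameter. Its foot is a disc only 24 mm in diameter. The point is on the stem's axis, half-way up (36 mm above the underside); z points up along the stem.
- bar_mid (a point): A tab in the stock tray that does not match, to be left: a white plastic dent-pulling tab, 72 mm tall, 28 to 56 g: a foot 8 mm thick below a plain upright round stem 14 mm in diameter. Its foot is an oblong bar of 50 by 20 mm. The point is on the stem's axis, half-way up (36 mm above the underside); z points up along the stem.
Things that resemble listed ones, but are neither listed nor needed, are in the scene too. Leave any blue look-alike of the part that bears spare_mid alone.

How it is judged:
On the way:
1. the odd tab stands in the returns tray (z of odd_mid in the frame of returns between 0.033 and 0.047 m and angle between odd_mid's own z axis and vertical below 0.17 rad and x of odd_mid in the frame of returns between -0.042 and 0.042 m and y of odd_mid in the frame of returns between -0.042 and 0.042 m), for 0.2 s.
At the end, for the whole second after the job is handed in: Odd tab standing in the returns tray (42 mm of its centre each way); matching tab standing in the kit's free pocket (15 mm of its centre each way); both on the floor (7 mm), tilt under 10 deg, at rest; the other four tabs upright within 30 mm of where they began (all of step 1 and z of spare_mid in the frame of kit between 0.033 and 0.047 m and angle between each of spare_mid, good_a_mid, good_b_mid, small_mid, bar_mid's own z axis and vertical below 0.17 rad and y of spare_mid in the frame of kit between -0.015 and 0.015 m and (x of spare_mid in the frame of kit between -0.077 and -0.047 m or x of spare_mid in the frame of kit between -0.015 and 0.015 m or x of spare_mid in the frame of kit between 0.047 and 0.077 m) and distance of each of good_a_mid, good_b_mid, small_mid, bar_mid from where it was at the start of the episode below 0.03 m and linear speed of each of odd, spare below 0.02 m/s); the robot touches nothing.
It fails at once if a tab that should be left is moved more than 30 mm or tipped over (distance of any of good_a_mid, good_b_mid, small_mid, bar_mid from where it was at the start of the episode above 0.03 m or angle between any of good_a_mid, good_b_mid, small_mid, bar_mid's own z axis and vertical above 0.5 rad).
It also fails if it takes over 54 s, if anything falls off the work surface, if the arm or the gripper's body presses on something with over 40 N, if the wrist force passes 120 N, or if a joint passes its speed limit or range.

## Working session

There is one attempt and no reset: what is moved stays moved. The work goes in short steps, Python scripts to look and compute and a tool call to move; the robot and the scene stay as the last step left them, time stands still between calls to the robot, and variables do not carry over. Pictures are saved under pics/ and viewed, about 8 in all and at most 12, crops included, and the job is handed in when it is done.

Besides the shell and the picture viewer there is one more tool, called after "Emit:" as name([rows], argument=value, ...), one row to a line, values as JSON. arm_command: Moves the arm, as the interface text tells. Its arguments: {"type":"object","properties":{"motion":{"type":"array"},"newtons":{"type":"number"}},"required":["motion"]}

```bash
mkdir -p pics; cat > h.py <<'E'
import numpy as np,cv2
from cell import arm,get_image,search_frame,pinpoint
from scipy.spatial.transform import Rotation as R
def save(im,n): cv2.imwrite('pics/'+n,im[:,:,::-1])
def cloud(d):
    v,u=np.mgrid[:480,:640];z=d['range_z'];K=d['K']
    p=np.stack([(u-K[0,2])/K[0,0]*z,(v-K[1,2])/K[1,1]*z,z],-1)
    return p@np.array(d['rotation']).T+np.array(d['origin'])
def px(d,p):
    c=(np.array(p)-d['origin'])@np.array(d['rotation']);q=d['K']@c;return q[:2]/q[2]
E
python3 - <<'E'
from h import *
s=arm.observe();print({k:np.round(v,3).tolist() for k,v in s.items()})
print(R.from_rotvec(s['ee_rot']).as_matrix().round(3))
for c in('top','scene'):
    d=get_image(c);save(d['frame'],c+'0.png');print(c,np.round(d['origin'],3),d['K'][0,0]);print(np.round(d['rotation'],2))
    for t in('kit','stock','returns','odd_mid','spare_mid','good_a_mid','small_mid','bar_mid'):
        for r in pinpoint(c,t)[:5]: print(c,t,np.round(r['point'],3),round(r['p'],2),px(d,r['point']).round())
E
```

```text
{'clock': 0.0, 'joints': [-1.282, 0.435, 0.025, 1.574, -0.012, 1.134, -0.075], 'dq': [-0.001, -0.001, -0.001, -0.002, 0.0, 0.0, -0.001], 'joint_efforts': [0.0, -66.787, 0.985, -31.445, -0.061, 0.043, 0.0], 'position': [0.239, 0.577, 0.404], 'ee_rot': [-0.917, 1.371, 0.915], 'force': [-0.187, 0.019, -0.084], 'ft_torque': [-0.06, -0.031, 0.025], 'width': 0.998}
[[-0.    -0.924  0.382]
 [-0.001  0.382  0.924]
 [-1.    -0.    -0.002]]
top [ 0.459 -0.021  0.796] 485.60880026062944
[-2.13  2.19 -0.04]Traceback (most recent call last):
  File "<stdin>", line 7, in <module>
  File "h.py", line 10, in px
    c=(np.array(p)-d['origin'])@np.array(d['rotation']);q=d['K']@c;return q[:2]/q[2]
                                                          ~~~~~~^~
ValueError: matmul: Input operand 1 does not have enough dimensions (has 0, gufunc core with signature (n?,k),(k,m?)->(n?,m?) requires 1)
```

```bash
ls
```

```text
h.py
pics
```

Rotation is a rotation vector; fix.

```bash
sed -i "s/np.array(d\['rotation'\])/R.from_rotvec(d['rotation']).as_matrix()/" h.py
python3 - <<'E'
from h import *
for c in('top','scene'):
    d=get_image(c);save(d['frame'],c+'0.png');print(c,np.round(d['origin'],3))
    for t in('kit','stock','returns','odd_mid','spare_mid','good_a_mid','small_mid','bar_mid'):
        for r in pinpoint(c,t)[:5]: print(c,t,np.round(r['point'],3),round(r['p'],2),px(d,r['point']).round())
E
```

```text
top [ 0.459 -0.021  0.796]
top kit [ 0.507 -0.199  0.002] 0.62 [451. 247.]
top stock [0.568 0.257 0.002] 0.82 [174. 217.]
top returns [ 0.608  0.024 -0.002] 0.7 [312. 190.]
top odd_mid [ 0.571 -0.189  0.043] 0.93 [448. 204.]
top spare_mid [0.51  0.239 0.041] 0.9 [176. 251.]
top spare_mid [0.393 0.232 0.037] 0.85 [181. 325.]
top spare_mid [0.437 0.155 0.036] 0.7 [231. 296.]
top spare_mid [0.511 0.14  0.036] 0.58 [239. 248.]
top small_mid [0.564 0.253 0.04 ] 0.69 [168. 217.]
top bar_mid [0.623 0.272 0.041] 0.82 [155. 180.]
scene [ 0.95  -0.01   0.718]
scene kit [ 0.505 -0.204 -0.001] 0.56 [186. 255.]
scene kit [ 0.446 -0.218  0.04 ] 0.28 [176. 211.]
scene stock [ 0.567  0.259 -0.   ] 0.68 [480. 282.]
scene returns [0.61  0.021 0.001] 0.82 [329. 311.]
scene returns [0.619 0.276 0.039] 0.62 [507. 301.]
scene odd_mid [ 0.568 -0.192  0.042] 0.9 [184. 277.]
scene spare_mid [0.396 0.236 0.038] 0.89 [453. 182.]
scene spare_mid [0.509 0.144 0.04 ] 0.88 [407. 239.]
scene spare_mid [0.428 0.153 0.036] 0.74 [406. 198.]
scene spare_mid [0.504 0.24  0.039] 0.57 [467. 235.]
scene good_a_mid [ 0.505 -0.202  0.038] 0.64 [182. 243.]
scene small_mid [0.564 0.255 0.041] 0.98 [485. 267.]
scene bar_mid [0.618 0.272 0.042] 0.82 [505. 299.]
```

View pics/top0.png

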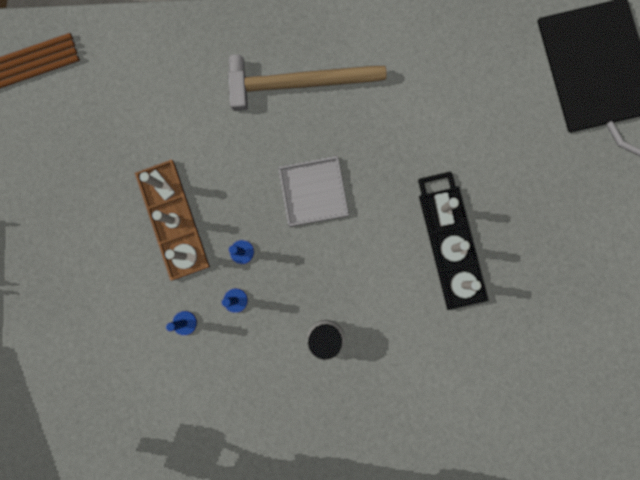

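View pics/scene0.png

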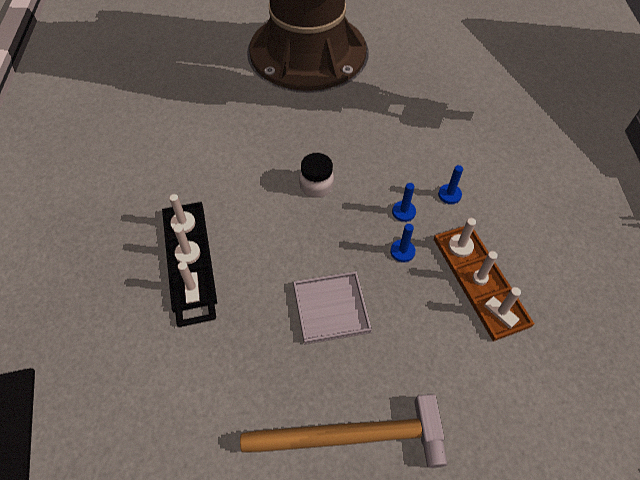

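Top view: the kit is at about (453,248) and the odd bar tab is in its loop-end pocket (446,207). The spare disc is at (181,257) in the stock tray's near pocket. The empty returns tray is at (314,191). Blue look-alikes stand at (241,251), (235,300) and (184,323), and there is a jar at (325,341). The scene view agrees. Next I'll get precise positions from depth.

```bash
cat >> h.py <<'E'
def stem(C,x,y,r=.03,lo=.03,hi=.085):
    # stem centre from depth points near (x,y) above lo
    m=(np.hypot(C[...,0]-x,C[...,1]-y)<r)&(C[...,2]>lo)&(C[...,2]<hi);p=C[m]
    t=p[p[:,2]>p[:,2].max()-.008]
    return len(p),p.mean(0).round(4),t.mean(0).round(4),np.r_[p.min(0),p.max(0)].round(3)
def tray(d,C,x,y,r=.13):
    m=(np.hypot(C[...,0]-x,C[...,1]-y)<r)&(C[...,2]>.007)&(C[...,2]<.016)
    m=cv2.morphologyEx(m.astype(np.uint8),cv2.MORPH_OPEN,np.ones((2,2)))
    n,l,st,_=cv2.connectedComponentsWithStats(m); k=1+st[1:,4].argmax()
    return cv2.minAreaRect((C[l==k][:,:2]*1000).astype(np.float32))
E
python3 - <<'E'
from h import *
for c in('top','scene'):
    d=get_image(c);C=cloud(d)
    for n,x,y in(('odd',.57,-.19),('spare',.508,.24),('goodmid',.505,-.203),('goodend',.45,-.215),('small',.564,.254)): print(c,n,*stem(C,x,y))
    for n,x,y in(('kit',.506,-.2),('stock',.567,.258),('ret',.609,.022)): print(c,n,tray(d,C,x,y))
E
```

```text
top odd 134 [ 0.5654 -0.1864  0.0656] [ 0.5666 -0.188   0.0767] [ 0.56  -0.196  0.033  0.573 -0.182  0.079]
top spare 152 [0.5015 0.2333 0.0637] [0.5022 0.2358 0.0772] [0.495 0.229 0.03  0.509 0.242 0.081]
top goodmid 133 [ 0.5023 -0.1992  0.0654] [ 0.5028 -0.2013  0.0766] [ 0.496 -0.209  0.031  0.51  -0.195  0.079]
top goodend 142 [ 0.4445 -0.2125  0.0652] [ 0.4443 -0.2146  0.0768] [ 0.437 -0.222  0.031  0.451 -0.208  0.08 ]
top small 162 [0.5604 0.253  0.0626] [0.5612 0.2551 0.0767] [0.555 0.248 0.03  0.568 0.262 0.079]
top kit ((500.4309997558594, -126.45046997070312), (218.54104614257812, 223.93972778320312), 11.410883903503418)
top stock ((505.6769104003906, 179.9158172607422), (378.830810546875, 162.13674926757812), 53.61936569213867)
top ret ((564.0178833007812, 13.525520324707031), (200.03492736816406, 95.49738311767578), 43.489463806152344)
scene odd 220 [ 0.5721 -0.1864  0.0593] [ 0.5699 -0.1873  0.0746] [ 0.563 -0.194  0.03   0.577 -0.181  0.077]
scene spare 220 [0.5071 0.2352 0.0576] [0.5052 0.2364 0.0741] [0.496 0.23  0.03  0.512 0.244 0.077]
scene goodmid 217 [ 0.5083 -0.1996  0.0583] [ 0.5061 -0.2005  0.0744] [ 0.498 -0.208  0.03   0.513 -0.194  0.078]
scene goodend 210 [ 0.4499 -0.2131  0.0582] [ 0.4479 -0.214   0.074 ] [ 0.439 -0.221  0.03   0.454 -0.207  0.077]
scene small 225 [0.5664 0.2546 0.0588] [0.5644 0.256  0.0745] [0.555 0.249 0.03  0.571 0.264 0.077]
scene kit ((687.0635986328125, -140.49423217773438), (580.446044921875, 85.89169311523438), 17.942956924438477)
scene stock ((740.074951171875, 182.15802001953125), (177.34378051757812, 541.0855102539062), 65.63504791259766)
scene ret ((747.196533203125, 33.592708587646484), (399.960693359375, 110.15193176269531), 3.20172119140625)
```

```bash
cat > plan.py <<'E'
# usage: plan.py gx gy gz(grasp-point) jawazimuth_deg n  -> rows' shifts
import sys;from h import *
gx,gy,gz,az,n=map(float,sys.argv[1:]);n=int(n)
s=arm.observe();M=R.from_rotvec(s['ee_rot']);p=np.array(s['position'])
z=np.r_[np.cos(np.radians(az)),np.sin(np.radians(az)),0];x=np.r_[0,0,-1];G=R.from_matrix(np.c_[x,np.cross(z,x),z])
g=np.r_[gx,gy,gz+.159]
rv=(M.inv()*G).as_rotvec()/n
print('t',round(s['clock'],2),'grasp now',(p+M.apply([.159,0,0])).round(4),'w',round(s['width']*91.8,1),'F',np.round(s['force'],1),'j',np.round(s['joints'],2))
for i in range(n):
    print((M.inv().apply((g-p)/n)*1000).round(1),np.degrees(rv).round(1)); M=M*R.from_rotvec(rv)
E
python3 plan.py .567 -.1885 .19 102.2 15
```

```text
t 1.1 grasp now [0.2387 0.5777 0.2457] w 91.8 F [-0.2 -0.  -0.1] j [-1.28  0.43  0.02  1.57 -0.01  1.13 -0.08]
[  3.7 -39.7 -38.8] [-2.3  0.   0. ]
[  3.7 -38.1 -40.4] [-2.3  0.   0. ]
[  3.7 -36.5 -41.9] [-2.3  0.   0. ]
[  3.7 -34.8 -43.4] [-2.3  0.   0. ]
[  3.7 -33.  -44.7] [-2.3  0.   0. ]
[  3.7 -31.2 -46. ] [-2.3  0.   0. ]
[  3.7 -29.3 -47.2] [-2.3  0.   0. ]
[  3.7 -27.3 -48.4] [-2.3  0.   0. ]
[  3.7 -25.4 -49.4] [-2.3  0.   0. ]
[  3.7 -23.4 -50.4] [-2.3  0.   0. ]
[  3.7 -21.3 -51.3] [-2.3  0.   0. ]
[  3.7 -19.2 -52.1] [-2.3  0.   0. ]
[  3.7 -17.1 -52.9] [-2.3  0.   0. ]
[  3.7 -15.  -53.5] [-2.3  0.   0. ]
[  3.7 -12.8 -54.1] [-2.3  0.   0. ]
```

Emit:
arm_command([
  [50,4,-40,-39,-2.3,0,0],
  [50,4,-38,-40,-2.3,0,0],
  [50,4,-36,-42,-2.3,0,0],
  [50,4,-35,-43,-2.3,0,0],
  [50,4,-33,-45,-2.3,0,0],
], newtons=15)

```text
clock: 1.72
position: [0.3486, 0.3208, 0.3849]
ee_rot: [-1.068, 1.292, 1.068]
force: [0.5, 0.5, -0.3]
width: 0.554
```

Emit:
arm_command([
  [50,4,-31,-46,-2.3,0,0],
  [50,4,-29,-47,-2.3,0,0],
  [50,4,-27,-48,-2.3,0,0],
  [50,4,-25,-49,-2.3,0,0],
  [50,4,-23,-50,-2.3,0,0],
])

```text
clock: 2.35
position: [0.4563, 0.0669, 0.365]
ee_rot: [-1.218, 1.203, 1.217]
force: [1.4, 0.0, -0.1]
width: 0.545
```

```bash
python3 plan.py .567 -.1885 .15 102.2 5
```

```text
t 2.35 grasp now [0.4565 0.067  0.206 ] w 50.0 F [ 1.4  0.  -0.1] j [-0.44  0.21  0.22  2.02 -0.06  0.91  1.38]
[ 11.2 -21.6 -51.3] [-2.3  0.   0. ]
[ 11.2 -19.5 -52.2] [-2.3  0.   0. ]
[ 11.2 -17.4 -52.9] [-2.3  0.   0. ]
[ 11.2 -15.2 -53.6] [-2.3  0.   0. ]
[ 11.2 -13.  -54.1] [-2.3  0.   0. ]
```

Emit:
arm_command([
  [50,11,-22,-51,-2.3,0,0],
  [50,11,-20,-52,-2.3,0,0],
  [50,11,-17,-53,-2.3,0,0],
  [50,11,-15,-54,-2.3,0,0],
  [50,11,-13,-54,-2.3,0,0],
])

```text
clock: 2.98
position: [0.5671, -0.1887, 0.3095]
ee_rot: [-1.364, 1.101, 1.363]
force: [1.5, 0.3, 0.4]
width: 0.544
```

```bash
python3 plan.py .567 -.1885 .05 102.2 3
python3 - <<'E'
from h import *
d=get_image('scene');save(d['frame'],'s1.png')
for r in pinpoint('scene','odd_mid')[:2]: print(r)
d=get_image('scene');f=d['frame'];save(cv2.resize(f[170:350,90:330],(720,540)),'s1.png')
E
```

```text
t 2.98 grasp now [ 0.5671 -0.1886  0.1505] w 50.0 F [1.5 0.3 0.4] j [ 0.05  0.49  0.26  1.77 -0.15  0.9   2.16]
[33.5  0.   0.1] [-0.  0.  0.]
[33.5  0.   0.1] [-0.  0.  0.]
[33.5  0.   0.1] [-0.  0.  0.]
{'point': [0.5667, -0.1932, 0.0423], 'p': 0.7}
```

View pics/s1.png

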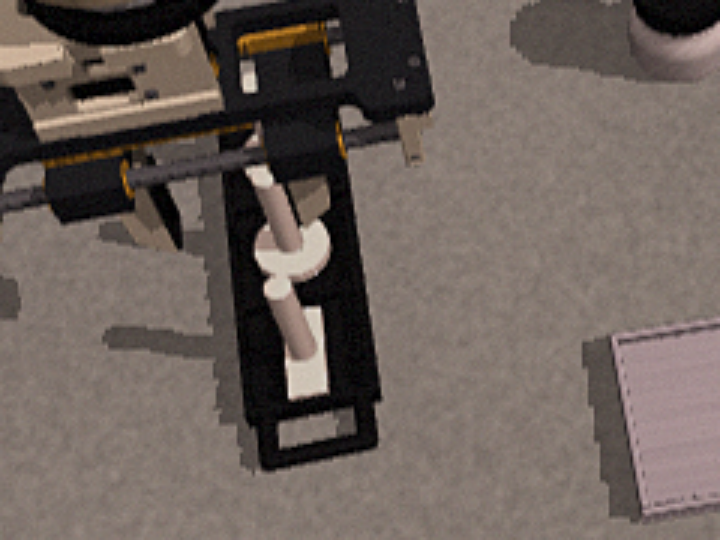

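The view shows the gripper above the odd tab with its jaws across the kit, and the bar foot is visible at about (305,355) in the crop. Descending.

Emit:
arm_command([
  [50,34,0,0,0,0,0],
  [50,34,0,0,0,0,0],
  [50,33,0,0,0,0,0],
  [50,0,0,0,0,0,0],
  [5,0,0,0,0,0,0],
])

```text
clock: 3.75
position: [0.5668, -0.1866, 0.21]
ee_rot: [-1.364, 1.101, 1.362]
force: [0.2, -0.2, 0.9]
width: 0.483
```

Emit:
arm_command([
  [5,0,0,0,0,0,0],
  [5,0,0,0,0,0,0],
  [5,0,0,0,0,0,0],
  [5,0,0,0,0,0,0],
])

```text
clock: 4.25
position: [0.5665, -0.1871, 0.2092]
ee_rot: [-1.363, 1.102, 1.362]
force: [-1.2, -0.4, 5.4]
width: 0.15
```

Gripped: the opening is 13.8 mm, which matches the stem. Lifting.

Emit:
arm_command([
  [5,-15,0,0,0,0,0],
  [5,-35,0,0,0,0,0],
  [5,-40,0,0,0,0,0],
  [5,-30,0,0,0,0,0],
  [5,0,0,0,0,0,0],
])

```text
clock: 4.88
position: [0.567, -0.1875, 0.332]
ee_rot: [-1.366, 1.1, 1.358]
force: [-0.2, -1.3, -1.1]
width: 0.149
```

```bash
python3 plan.py .609 .023 .10 102.2 5
python3 - <<'E'
from h import *
d=get_image('scene');C=cloud(d)
f=d['frame'];save(cv2.resize(f[120:360,90:410],(800,600)),'s2.png')
# returns + kit outlines on top image (colour/edge)
t=get_image('top');save(cv2.resize(t['frame'][140:330,260:510],(800,600)),'t2.png')
E
```

```text
t 4.88 grasp now [ 0.5678 -0.1876  0.173 ] w 13.7 F [-0.2 -1.3 -1.1] j [ 0.04  0.46  0.27  1.75 -0.15  0.94  2.15]
[ 14.6 -16.9  39.4] [-0.  -0.   0.1]
[ 14.6 -17.   39.4] [-0.  -0.   0.1]
[ 14.6 -17.   39.4] [-0.  -0.   0.1]
[ 14.6 -17.   39.4] [-0.  -0.   0.1]
[ 14.6 -17.1  39.4] [-0.  -0.   0.1]
```

View pics/s2.png

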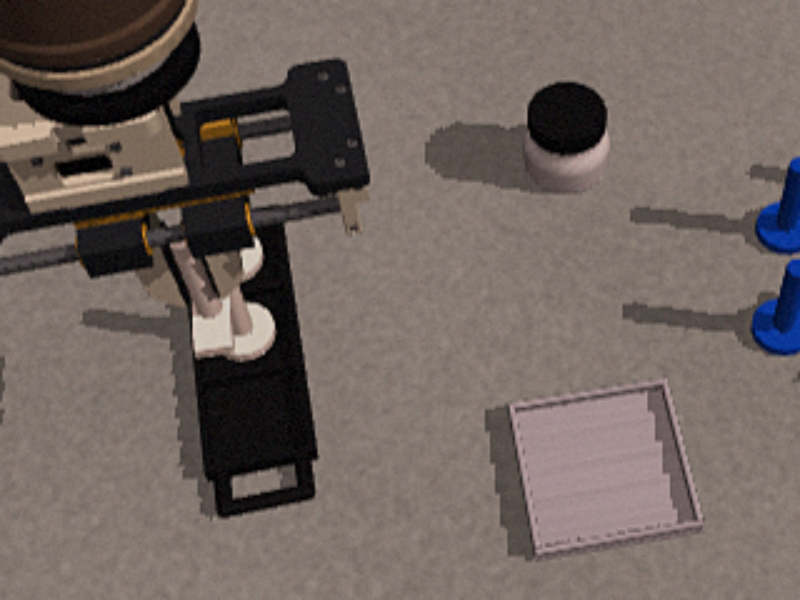

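The tab is held and lifted, its bar foot visible under the jaws. The pocket is free and the neighbours are still standing. Moving to the returns tray.

Emit:
arm_command([
  [5,0,-14,30,0,0,0],
  [5,10,-17,42,0,0,0],
  [5,20,-20,46,0,0,0],
  [5,20,-20,46,0,0,0],
  [5,20,-14,33,0,0,0],
])

```text
clock: 5.6
position: [0.6079, 0.0261, 0.2568]
ee_rot: [-1.362, 1.102, 1.366]
force: [-0.5, 0.6, -0.5]
width: 0.15
```

```bash
python3 plan.py .609 .023 .052 102.2 2
```

```text
t 5.6 grasp now [0.6076 0.0262 0.0978] w 13.7 F [-0.5  0.6 -0.5] j [-0.28  0.57  0.22  1.78 -0.16  0.81  1.8 ]
[22.9 -0.2 -1.7] [-0.   0.  -0.1]
[22.9 -0.2 -1.6] [-0.   0.  -0.1]
```

Emit:
arm_command([
  [5,22,0,-2,0,0,0],
  [5,16,0,-1,0,0,0],
  [5,6,0,0,0,0,0],
  [5,2,0,0,0,0,0],
  [5,0,0,0,0,0,0],
])

```text
clock: 6.22
position: [0.6092, 0.0201, 0.2132]
ee_rot: [-1.362, 1.102, 1.361]
force: [-0.2, -0.8, -0.0]
width: 0.151
```

```bash
python3 plan.py .609 .023 .05 102.2 1
python3 - <<'E'
from h import *
d=get_image('scene');f=d['frame'];save(cv2.resize(f[220:370,230:430],(800,600)),'s3.png')
E
```

```text
t 6.22 grasp now [0.6093 0.0201 0.0542] w 13.8 F [-0.2 -0.8 -0. ] j [-0.26  0.63  0.21  1.81 -0.18  0.72  1.82]
[ 4.2 -0.4  2.9] [-0.2 -0.   0. ]
```

View pics/s3.png

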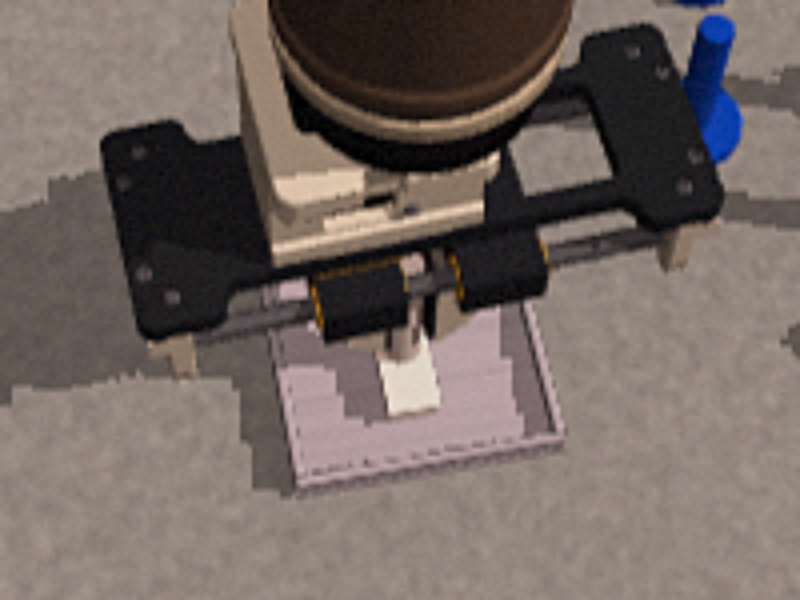

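The bar foot is inside the tray, roughly central at about (410,385) in the crop, a few mm above the floor. I'll lower the last 4 mm and then open.

Emit:
arm_command([
  [5,2,0,0,0,0,0],
  [5,2,0,0,0,0,0],
  [5,0.5,0,0,0,0,0],
  [5,0,0,0,0,0,0],
])

```text
clock: 6.78
position: [0.6091, 0.0204, 0.2092]
ee_rot: [-1.363, 1.102, 1.362]
force: [-3.2, 0.2, 10.4]
width: 0.149
```

Contact with the floor at 10 N. Releasing and retreating.

Emit:
arm_command([
  [20,-0.5,0,0,0,0,0],
  [50,0,0,0,0,0,0],
  [50,0,0,0,0,0,0],
  [50,-10,0,0,0,0,0],
  [50,-30,0,0,0,0,0],
])

```text
clock: 7.4
position: [0.6084, 0.0205, 0.2483]
ee_rot: [-1.361, 1.105, 1.365]
force: [0.1, -0.2, 0.8]
width: 0.536
```

Emit:
arm_command([
  [50,-40,0,0,0,0,0],
  [50,-35,0,0,0,0,0],
  [50,0,0,0,0,0,0],
])

```text
clock: 7.78
position: [0.61, 0.0203, 0.3274]
ee_rot: [-1.365, 1.098, 1.358]
force: [0.4, -0.1, -0.1]
width: 0.546
```

```bash
python3 plan.py .503 .2365 .15 108 5
python3 - <<'E'
from h import *
C=cloud(get_image('scene'));print(stem(C,.609,.021,.04))
for r in pinpoint('scene','odd_mid')[:2]: print(r)
E
```

```text
t 7.78 grasp now [0.6109 0.0204 0.1684] w 50.1 F [ 0.4 -0.1 -0.1] j [-0.29  0.48  0.25  1.72 -0.14  0.95  1.79]
[ 3.6 11.9 46.8] [-1.2 -0.   0.1]
[ 3.6 10.9 47. ] [-1.2 -0.   0.1]
[ 3.6 10.  47.2] [-1.2 -0.   0.1]
[ 3.6  9.  47.4] [-1.2 -0.   0.1]
[ 3.7  8.  47.6] [-1.2 -0.   0.1]
(201, array([0.6139, 0.0217, 0.0607]), array([0.6115, 0.022 , 0.0748]), array([0.603, 0.015, 0.031, 0.618, 0.029, 0.078]))
{'point': [0.6097, 0.0193, 0.0422], 'p': 0.92}
```

The odd tab stands upright in the returns tray. On to the stock tray.

Emit:
arm_command([
  [50,3,12,47,-1.2,0,0],
  [50,3,11,47,-1.2,0,0],
  [50,4,10,47,-1.2,0,0],
  [50,4,9,47,-1.2,0,0],
  [50,4,8,48,-1.2,0,0],
])

```text
clock: 8.5
position: [0.5004, 0.2376, 0.3046]
ee_rot: [-1.438, 1.045, 1.439]
force: [-0.4, -0.6, 0.9]
width: 0.545
```

Emit:
arm_command([
  [50,0,0,0,0,0,0],
])

```text
clock: 8.62
position: [0.4989, 0.2407, 0.3042]
ee_rot: [-1.44, 1.041, 1.446]
force: [-0.5, 0.0, 0.3]
width: 0.548
```

```bash
python3 plan.py .503 .2365 .05 108 3
```

```text
t 8.62 grasp now [0.4984 0.2408 0.1453] w 50.3 F [-0.5  0.   0.3] j [-0.68  0.43  0.18  1.88 -0.1   0.85  1.44]
[31.7 -0.9 -1.8] [ 0.2  0.  -0.1]
[31.7 -0.9 -1.8] [ 0.2  0.  -0.1]
[31.7 -0.9 -1.8] [ 0.2  0.  -0.1]
```

Emit:
arm_command([
  [50,20,-3,-5,0,0,0],
  [50,10,0,0,0,0,0],
  [50,0,0,0,0,0,0],
])

```text
clock: 9.0
position: [0.5058, 0.2321, 0.2747]
ee_rot: [-1.436, 1.047, 1.438]
force: [0.4, -0.1, -0.1]
width: 0.545
```

```bash
python3 plan.py .503 .2365 .05 108 2
```

```text
t 9.0 grasp now [0.5054 0.2318 0.1157] w 50.0 F [ 0.4 -0.1 -0.1] j [-0.65  0.47  0.17  1.9  -0.11  0.78  1.47]
[32.8  0.5  2.6] [-0.  -0.  -0.1]
[32.8  0.6  2.5] [-0.  -0.  -0.1]
```

Measured settling wobbles by a few mm; the command is centred. Correct halfway and descend.

Emit:
arm_command([
  [50,33,1,3,0,0,0],
  [50,25,0,0,0,0,0],
  [50,8,0,0,0,0,0],
  [50,0,0,0,0,0,0],
])

```text
clock: 9.5
position: [0.5043, 0.2352, 0.21]
ee_rot: [-1.437, 1.044, 1.437]
force: [0.5, 0.2, -0.4]
width: 0.543
```

```bash
python3 plan.py .503 .2365 .05 108 1
```

```text
t 9.5 grasp now [0.5043 0.2352 0.051 ] w 49.9 F [ 0.5  0.2 -0.4] j [-0.64  0.56  0.15  1.94 -0.13  0.64  1.48]
[1.  0.9 1.6] [ 0. -0. -0.]
```

Emit:
arm_command([
  [5,1,0.5,1.5,0,0,0],
  [5,0,0,0,0,0,0],
  [5,0,0,0,0,0,0],
  [5,0,0,0,0,0,0],
  [5,0,0,0,0,0,0],
])

```text
clock: 10.12
position: [0.5033, 0.2366, 0.2088]
ee_rot: [-1.437, 1.043, 1.437]
force: [-0.3, -0.5, 1.3]
width: 0.149
```

Emit:
arm_command([
  [5,-15,0,0,0,0,0],
  [5,-35,0,0,0,0,0],
  [5,-40,0,0,0,0,0],
  [5,-35,0,0,0,0,0],
  [5,0,0,0,0,0,0],
])

```text
clock: 10.75
position: [0.5041, 0.2368, 0.3374]
ee_rot: [-1.438, 1.038, 1.434]
force: [0.6, 0.1, 0.5]
width: 0.146
```

```bash
python3 plan.py .5665 -.188 .165 102.2 10
python3 - <<'E'
from h import *
d=get_image('scene');f=d['frame'];save(cv2.resize(f[130:370,250:570],(800,600)),'s4.png')
# free pocket floor from top+scene depth: points with z 0..0.008 inside kit near free pocket
for c in('top','scene'):
    d=get_image(c)
    for r in pinpoint(c,'kit')[:1]: print(c,r)
    K=d['K'];Rm=R.from_rotvec(d['rotation']).as_matrix();v,u=np.mgrid[:480,:640]
    ray=np.stack([(u-K[0,2])/K[0,0],(v-K[1,2])/K[1,1],np.ones(u.shape)],-1)@Rm.T
    P=d['origin']+ray*((.012-d['origin'][2])/ray[...,2])[...,None]
    m=((d['frame'].max(-1)<55)&(np.hypot(P[...,0]-.52,P[...,1]+.2)<.17)).astype(np.uint8)
    m=cv2.morphologyEx(m,cv2.MORPH_CLOSE,np.ones((15,15)));m=cv2.morphologyEx(m,cv2.MORPH_OPEN,np.ones((5,5)))
    n,l,st,_=cv2.connectedComponentsWithStats(m);k=1+st[1:,4].argmax()
    print(cv2.minAreaRect((P[l==k][:,:2]*1000).astype(np.float32)))
E
```

```text
t 10.75 grasp now [0.5049 0.2373 0.1784] w 13.4 F [0.6 0.1 0.5] j [-0.68  0.39  0.19  1.84 -0.09  0.91  1.44]
[  1.2   7.2 -42.3] [0.6 0.  0. ]
[  1.2   6.8 -42.4] [0.6 0.  0. ]
[  1.3   6.4 -42.5] [0.6 0.  0. ]
[  1.3   5.9 -42.5] [0.6 0.  0. ]
[  1.3   5.5 -42.6] [0.6 0.  0. ]
[  1.3   5.1 -42.6] [0.6 0.  0. ]
[  1.3   4.6 -42.7] [0.6 0.  0. ]
[  1.3   4.2 -42.7] [0.6 0.  0. ]
[  1.3   3.7 -42.8] [0.6 0.  0. ]
[  1.3   3.3 -42.8] [0.6 0.  0. ]
top {'point': [0.5077, -0.2006, 0.0026], 'p': 0.69}
((517.610595703125, -197.0083770751953), (214.98236083984375, 66.78101348876953), 11.512968063354492)
scene {'point': [0.5043, -0.2017, -0.0036], 'p': 0.61}
((518.0839233398438, -196.88279724121094), (225.6188201904297, 67.71183013916016), 11.594395637512207)
```

View pics/s4.png

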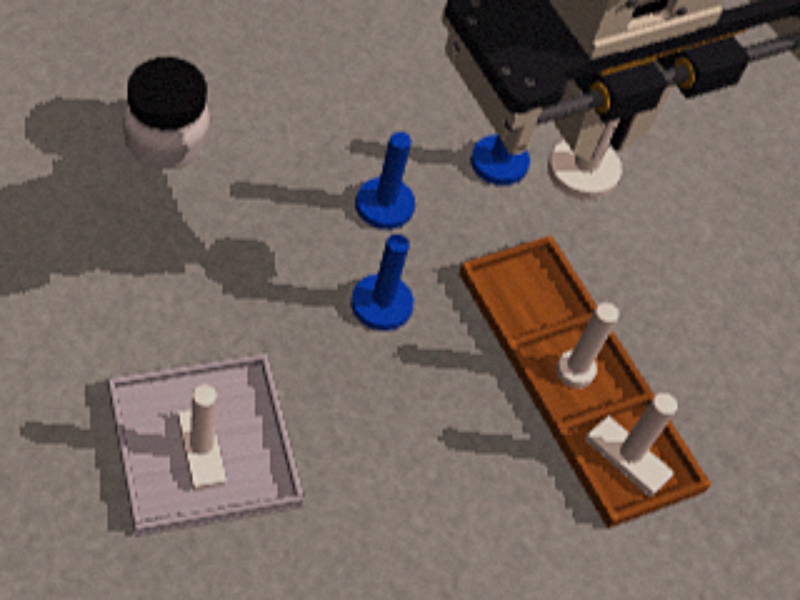

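The spare disc tab is held, the odd tab stands in the returns tray, and the small and bar tabs and the blue ones are untouched. The kit outline puts the free pocket at about (0.565,-0.188).

Emit:
arm_command([
  [5,0,4,-20,0.6,0,0],
  [5,0,7,-40,0.6,0,0],
  [5,0,7,-46,0.6,0,0],
  [5,0,6,-46,0.6,0,0],
  [5,0,6,-46,0.6,0,0],
])

```text
clock: 11.62
position: [0.531, 0.0352, 0.3333]
ee_rot: [-1.399, 1.076, 1.399]
force: [0.5, 0.2, 0.8]
width: 0.149
```

Emit:
arm_command([
  [5,0,5,-46,0.6,0,0],
  [5,0,5,-46,0.6,0,0],
  [5,0,5,-46,0.6,0,0],
  [5,0,4,-46,0.6,0,0],
  [5,0,3,-30,0.6,0,0],
])

```text
clock: 12.25
position: [0.5604, -0.1788, 0.3332]
ee_rot: [-1.36, 1.106, 1.36]
force: [0.2, 0.7, -0.7]
width: 0.148
```

```bash
python3 plan.py .5655 -.188 .16 102.2 1
```

```text
t 12.25 grasp now [ 0.5602 -0.179   0.1742] w 13.6 F [ 0.2  0.7 -0.7] j [-0.01  0.45  0.31  1.77 -0.16  0.95  2.15]
[ 14.2  -3.2 -10. ] [-0.4 -0.1 -0.1]
```

Emit:
arm_command([
  [5,20,-2,-7,-0.3,0,0],
  [5,30,0,0,0,0,0],
  [5,10,0,0,0,0,0],
  [5,0,0,0,0,0,0],
  [5,0,0,0,0,0,0],
])

```text
clock: 12.88
position: [0.5652, -0.1809, 0.2744]
ee_rot: [-1.367, 1.099, 1.366]
force: [1.0, -0.2, -0.1]
width: 0.15
```

```bash
python3 plan.py .5655 -.188 .052 102.2 1
python3 - <<'E'
from h import *
d=get_image('scene');f=d['frame'];save(cv2.resize(f[190:340,100:300],(800,600)),'s5.png')
E
```

```text
t 12.88 grasp now [ 0.5654 -0.1809  0.1154] w 13.8 F [ 1.  -0.2 -0.1] j [ 0.02  0.53  0.29  1.81 -0.2   0.83  2.19]
[63.4  1.3 -7. ] [ 0.2 -0.   0.1]
```

View pics/s5.png

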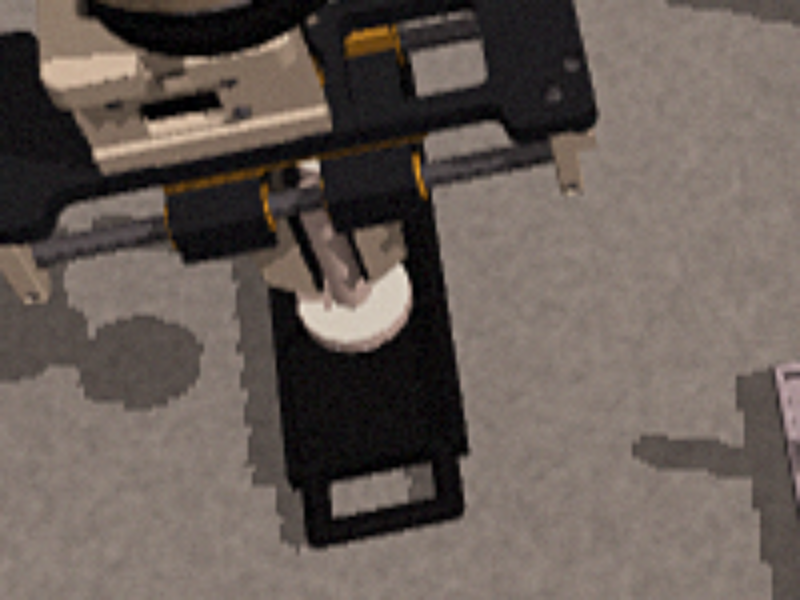

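The disc foot hangs over the free pocket, about 7 mm off towards +y. I'll correct that and lower.

Emit:
arm_command([
  [5,10,1,-6,0,0,0],
  [5,15,0,0,0,0,0],
  [5,10,0,0,0,0,0],
  [5,5,0,0,0,0,0],
  [5,0,0,0,0,0,0],
])

```text
clock: 13.55
position: [0.5651, -0.1871, 0.2332]
ee_rot: [-1.366, 1.1, 1.367]
force: [-0.2, -1.0, -0.9]
width: 0.143
```

```bash
python3 plan.py .5655 -.188 .051 102.2 1
```

```text
t 13.55 grasp now [ 0.565  -0.1871  0.0742] w 13.1 F [-0.2 -1.  -0.9] j [ 0.04  0.58  0.27  1.84 -0.22  0.75  2.22]
[23.2 -0.2 -1. ] [ 0.2  0.  -0. ]
```

Emit:
arm_command([
  [5,10,0,-1,0,0,0],
  [5,7,0,0,0,0,0],
  [5,4,0,0,0,0,0],
  [5,2,0,0,0,0,0],
  [5,0,0,0,0,0,0],
])

```text
clock: 14.18
position: [0.5654, -0.1882, 0.2107]
ee_rot: [-1.366, 1.099, 1.366]
force: [0.4, -0.1, -0.1]
width: 0.15
```

```bash
python3 plan.py .5655 -.188 .050 102.2 1
```

```text
t 14.18 grasp now [ 0.5654 -0.1882  0.0517] w 13.8 F [ 0.4 -0.1 -0.1] j [ 0.05  0.62  0.26  1.85 -0.23  0.7   2.23]
[ 1.7 -0.1  0.2] [ 0.1  0.  -0. ]
```

Emit:
arm_command([
  [5,1,0,0,0,0,0],
  [5,1,0,0,0,0,0],
  [5,0.5,0,0,0,0,0],
  [5,0,0,0,0,0,0],
])

```text
clock: 14.68
position: [0.5655, -0.1882, 0.2088]
ee_rot: [-1.366, 1.099, 1.366]
force: [-2.1, 0.5, 6.0]
width: 0.148
```

Contact at 6 N. Releasing and retreating.

Emit:
arm_command([
  [20,0,0,0,0,0,0],
  [50,0,0,0,0,0,0],
  [50,0,0,0,0,0,0],
  [50,-10,0,0,0,0,0],
  [50,-30,0,0,0,0,0],
])

```text
clock: 15.3
position: [0.5649, -0.188, 0.2479]
ee_rot: [-1.364, 1.101, 1.369]
force: [-0.0, 1.0, 0.2]
width: 0.538
```

Emit:
arm_command([
  [50,-40,0,0,0,0,0],
  [50,-50,0,0,0,0,0],
  [50,-50,0,0,0,0,0],
  [50,0,0,-50,0,0,0],
  [50,0,0,-50,0,0,0],
])

```text
clock: 15.92
position: [0.5873, -0.2864, 0.3903]
ee_rot: [-1.369, 1.097, 1.365]
force: [0.8, -0.2, -0.7]
width: 0.547
```

```bash
python3 - <<'E'
from h import *
s=arm.observe();print(s['clock'],np.round(s['position'],3),np.round(s['dq'],2))
d=get_image('scene');C=cloud(d);save(d['frame'],'s6.png')
for n,x,y in(('odd',.61,.022),('spare',.5655,-.188),('goodmid',.505,-.203),('goodend',.45,-.215),('small',.564,.254),('bar',.622,.272)): print(n,*stem(C,x,y))
for r in pinpoint('scene','spare_mid')[:5]: print(r)
E
```

```text
15.925 [ 0.587 -0.286  0.39 ] [ 0.6   0.42  0.05 -0.64 -0.14  0.26  0.59]
odd 199 [0.6138 0.0217 0.0604] [0.6115 0.022  0.0745] [0.604 0.015 0.031 0.618 0.029 0.077]
spare 221 [ 0.5697 -0.1853  0.0588] [ 0.5678 -0.1862  0.0745] [ 0.56  -0.193  0.03   0.574 -0.18   0.077]
goodmid 219 [ 0.5082 -0.1996  0.0582] [ 0.5061 -0.2004  0.0741] [ 0.498 -0.208  0.03   0.513 -0.194  0.077]
goodend 210 [ 0.4498 -0.2131  0.0581] [ 0.4479 -0.2139  0.074 ] [ 0.439 -0.221  0.03   0.454 -0.207  0.077]
small 226 [0.5664 0.2546 0.0585] [0.5646 0.2559 0.0742] [0.556 0.25  0.03  0.571 0.264 0.078]
bar 245 [0.6258 0.2741 0.0586] [0.6241 0.2756 0.0744] [0.616 0.269 0.03  0.631 0.283 0.077]
{'point': [0.5071, 0.1437, 0.0411], 'p': 0.89}
{'point': [0.4321, 0.1534, 0.0342], 'p': 0.85}
{'point': [0.5663, -0.185, 0.0425], 'p': 0.71}
{'point': [0.3961, 0.2356, 0.0388], 'p': 0.57}
```

View pics/s6.png

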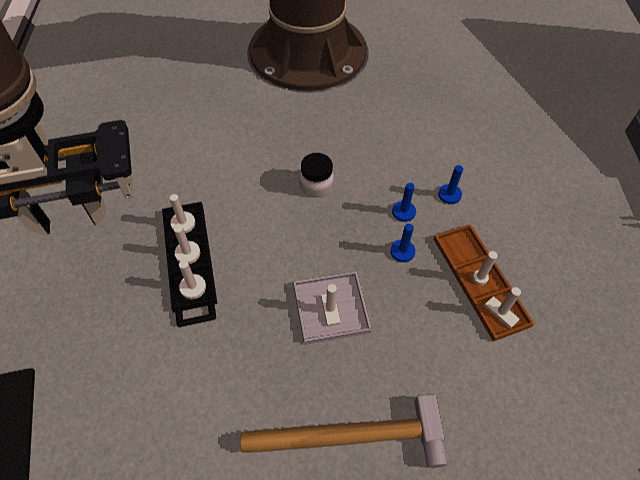

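The picture shows three disc tabs in the kit, with the spare at (192,285). The odd bar tab is in the returns tray at (331,308), and everything else is unmoved. Letting the arm settle, then handing in.

Emit:
arm_command([
  [50,0,0,0,0,0,0],
  [50,0,0,0,0,0,0],
  [50,0,0,0,0,0,0],
])

```text
clock: 16.4
position: [0.587, -0.2847, 0.3884]
ee_rot: [-1.367, 1.098, 1.367]
force: [-0.2, 0.4, -1.0]
width: 0.545
```

```bash
python3 -c "
from h import *
print(np.abs(arm.observe()['dq']).max());print(arm.sign_off())"
```

```text
0.0029005754357794684
the job is handed in; nothing more can be done
None
```

I moved the bar-footed odd tab from the kit's loop-end pocket to the returns tray. The 40 mm disc tab from the stock tray now stands in the pocket that came free. I handed the job in at about 16.4 s of the 54 s allowed.

The last depth check and picture, taken just before hand-in, showed:
- **Odd tab:** upright within about 3 mm of the returns tray's centre, with its top at the height expected for a tab on the tray floor.
- **Matching tab:** upright within about 3 mm of the free pocket's centre, also at the expected height.
- **Other tabs:** the other two kit tabs and the small stock tab measured within 1 mm of where they started. I had no starting depth measurement for the stock bar tab; it stood upright about 4–7 mm from the network's earlier estimates (good to about 4 mm), and the arm never went near it. The blue look-alikes were left alone.
- **Robot:** clear of everything and at rest.

No check failed. The network's search for the matching tab also reported the blue look-alikes, as expected, and I ignored those.

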